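# Fetch a held packet from behind other parcels for weighing

## Robot

A 7-joint arm with a two-finger parallel gripper is mounted at the origin on the work surface. World frame = base frame: x ahead of the robot, y to its left, z up, the work surface at z = 0. Lengths are in m, angles in rad, forces in N, time in s.
With the tool pointing down it reaches from about 0.425 to 0.875 m from the base axis. Payload 4.7 kg.
Tool frame: the origin (TCP) lies midway between the tips of the shut fingers; the grasp point (between the pads) lies 19 mm behind it; z points along the fingers, y is the direction in which the jaws open and shut (so a half turn about z gives the same grasp; the last joint's range is limited). The gripper opens to 87 mm and grips with 3 to 60 N. Pads are 19 mm wide; open, the fingers measure 117 mm over their backs; the gripper's body (75 mm by 190 mm) begins 51 mm behind the grasp point.
Start: joints at [-1.256, 0.321, -0.07, 1.45, 0.023, 1.371, -0.057], TCP at [0.193, 0.621, 0.223] pointing down, gripper open.
Joint ranges: [-2.86, 2.86], [-0.3, 2.09], [-1.38, 1.24], [0.06, 2.45], [-1.56, 4.7], [0.09, 2.05], [-2.69, 2.69]. Speed limits (rad/s): [2.57, 2.57, 3.14, 3.14, 3.14, 3.14, 3.14].

## Interface

Orientations are given as a rotation vector (axis times angle).
In Python, from bench import get_state, eyes, job gives the robot as it stands. The module is installed in compiled form; this text tells all that it offers.
- The arm moves only by the shell command python3 -m jog 'ROWS' [FORCE]. ROWS is JSON, a list that holds one entry, the list of rows, each a list of 5 numbers: the opening, from 0 (shut) to 1 (fully open), then the shift along the tool's x, y, z in units of 40 mm (1.0 is 40 mm), then the turn about the tool's z in units of 5 degrees (1.0 is 5 degrees). In form: [[[jaw, dx, dy, dz, turn], ...]]. A call has 1 to 10 rows; each row shifts and turns the commanded pose from where the row before left it, along the tool's axes as they then stand; what a row does not reach is not made up. A row lasts 1/8 s, in which the tool goes at most 62.5 mm and 10.7 degrees, less where a joint would pass 70% of its speed; a pose out of reach is approached as far as the arm can. A call is refused whole if a number of a shift passes 1 or a number of a turn 1, either way. A call with a gripper value outside its range is refused whole. The fingers move at their own pace and stop on an object; FORCE is the grip in N (left out, the last holds). Time passes only in rows, so rows that do not move let the fingers close. It gives the time, the measured TCP pose, the force and the opening at its end, in the units of the state.
- get_state(): the state, without advancing time (a new reading comes with each control period).
- eyes.get_image(name): name is "scene" or "top" or "wrist"; returns (picture, depth): 400x640x3 uint8, red, green, blue; 400x640 float32, m along the optical axis (not along the pixel's ray), 0 where there is no reading.
- eyes.camera_params(name): a dict with "camera_matrix" (3x3 intrinsics, pixels), "pose" (4x4, takes a point from camera to world coordinates); the wrist camera has in their place "mount" (4x4, takes a point from camera to tool coordinates, whose origin is the TCP and whose axes are the flange's). Camera axes: x right, y down, z forward; pixel columns grow to the right and rows downward; lengths in m; the calibration is good to about 2 mm. A picture is of the moment at which its call begins: read the wrist's pose just before it. camera_params takes no time and is no camera call.
- job.close_job(): hands the job in, once; it reports no verdict.
The state is a dict: "time": time; "joint_positions": joint angles; "qd": joint speeds; "joint_torque": joint torques, N m; "position": TCP position; "tool_rot": TCP orientation; "ft_force": force on the tool from outside, world axes, zero at the start; "torque": the same for the moment, N m; "grip_width": opening from 0.0 (shut) to 1.0 (fully open).
Only numpy, scipy, OpenCV 4.12 (cv2) and the standard library are available. Lean on these libraries where they do the work, as an engineer would, in place of code of your own. Each camera call takes 0.05 s, during which the arm holds its last target. There are 200 camera calls.

## Task

The low packet at the back of the steel hold bin has to be re-weighed, but three tall parcels crowd it in. First clear all three tall parcels out of the way, standing them upright together in the white sorting tray; then lift the packet out and set it gently down, flat, in the middle of the scale's platform. Leave it there and put each tall parcel back in the bin upright, on the spot where it stood and turned as it was, without knocking over any parcel or shifting the flat packet or the tape roll.

Things in the scene. Friction and masses are not known exactly. Their poses are not given: they have to be found in the camera images.
- bin: Hold bin: grey sheet-steel box, open top, fixed to the counter, 225 mm (its x, front to back) by 250 mm (its y) outside. Floor 8 mm thick, walls 5 mm thick; back (+x) and side walls reach 57 mm above the counter, front (-x) lip 26 mm. Origin: centre of its underside, on the counter. The parcels stand on its floor.
- tray: Sorting tray: white plastic, fixed to the counter on one side of the bin (left or right varies), 330 mm (its x) by 170 mm (its y) outside, walls 6 mm thick reaching 28 mm above the counter, floor 6 mm thick. Origin: centre of its underside, on the counter. Empty at the start; there is room for the three tall parcels in a row along its x.
- scale_pan (a point): Centre of the top face of the postal scale's bright steel platform, 190 x 190 mm, 52 mm above the counter; x and y along the platform's sides, z up. The scale is fixed on the other side of the bin from the tray; its platform does not give. Its display panel is on the -x side, lower than the platform (38 mm).
- square_carton: Tall brown cardboard carton of square section, 60 x 60 mm, 130 mm high, about 0.3 kg, standing upright. Origin: centre of its underside; z up, x and y along its sides. At the start its x is within 0.08 rad of the bin's x.
- oblong_carton: Tall brown cardboard carton of oblong section, 50 mm (its x) by 66 mm (its y), 115 mm high, about 0.26 kg, standing upright. Origin: centre of its underside; z up. At the start its x is within 0.08 rad of the bin's x.
- round_tube: Round brown cardboard mailing tube with white end caps and a white label band, 60 mm in diameter, 125 mm high, about 0.28 kg, standing upright. Origin: centre of its underside; z up.
- low_packet: The wanted packet: low brown cardboard carton with crossed tape, 56 x 56 mm, 45 mm high, about 0.2 kg, in the middle of the bin's back, about 10 mm from the back wall, with one tall parcel close in front, one left and one right of it (about 70 mm centre to centre; which is where varies). Origin: centre of its underside; z up, x and y along its sides, x within 0.08 rad of the bin's x.
- flat_packet: To be left alone: flat brown packet, 70 mm (its x) by 50 mm (its y), 24 mm high, loose in one front corner of the bin. Origin: centre of its underside.
- tape_roll: To be left alone: roll of tan packing tape lying flat, 70 mm in diameter, 30 mm high, loose in the other front corner of the bin. Origin: centre of its underside.

How it is judged:
On the way, in this order (a step that is already met when the one before it is completed fails the run):
1. all three tall parcels stand upright in the sorting tray (x of square_carton in the frame of tray between -0.145 and 0.145 m and y of square_carton in the frame of tray between -0.068 and 0.068 m and z of square_carton in the frame of tray between 0.002 and 0.014 m and angle between each of square_carton, oblong_carton, round_tube's own z axis and vertical below 0.12 rad and x of oblong_carton in the frame of tray between -0.145 and 0.145 m and y of oblong_carton in the frame of tray between -0.068 and 0.068 m and z of oblong_carton in the frame of tray between 0.002 and 0.014 m and x of round_tube in the frame of tray between -0.145 and 0.145 m and y of round_tube in the frame of tray between -0.068 and 0.068 m and z of round_tube in the frame of tray between 0.002 and 0.014 m), for 0.2 s.
2. the low packet lies flat on the middle of the scale's platform, let go (horizontal distance between low_packet and scale_pan below 0.015 m and z of low_packet in the frame of scale_pan between -0.004 and 0.006 m and angle between low_packet's own z axis and vertical below 0.12 rad and contact force between the fingers and low_packet below 0.1 N), for 0.2 s.
At the end, for the whole second after the job is handed in: The low packet lies flat on the scale with its centre within 15 mm of the platform's centre; each tall parcel stands upright in the bin within 15 mm of where it stood at the start, the two cartons turned as they were (sides within 0.3 rad of the bin's); all released and at rest (all of step 2 and linear speed of each of low_packet, square_carton, oblong_carton, round_tube below 0.02 m/s and angular speed of each of low_packet, square_carton, oblong_carton, round_tube below 0.15 rad/s and distance of each of square_carton, oblong_carton, round_tube from where it was at the start of the episode below 0.015 m and angle between each of square_carton, oblong_carton, round_tube's own z axis and vertical below 0.12 rad and contact force between the fingers and square_carton below 0.1 N and contact force between the fingers and oblong_carton below 0.1 N and contact force between the fingers and round_tube below 0.1 N and angle between the x axis of each of square_carton, oblong_carton and the x axis of bin, either way round below 0.3 rad); the robot touches nothing.
It fails at once if the flat packet is moved more than 20 mm (distance of flat_packet from where it was at the start of the episode above 0.02 m).
It fails at once if the tape roll is moved more than 20 mm (distance of tape_roll from where it was at the start of the episode above 0.02 m).
It fails at once if a parcel is knocked over (angle between any of square_carton, oblong_carton, round_tube, low_packet's own z axis and vertical above 0.6 rad).
It fails at once if the low packet is dropped onto the scale (faster than 0.7 m/s just above or at the platform) (horizontal distance between low_packet and scale_pan below 0.12 m and z of low_packet in the frame of scale_pan between -0.01 and 0.015 m and linear speed of low_packet above 0.7 m/s).
It also fails if it takes over 141 s, if anything falls off the work surface, if the arm or the gripper's body presses on something with over 40 N, if the wrist force passes 120 N, or if a joint passes its speed limit or range.

## Working session

There is one attempt and no reset: what is moved stays moved. The work goes in short steps, Python scripts to look and compute and a shell command to move; the robot and the scene stay as the last step left them, time stands still between calls to the robot, and variables do not carry over. Pictures are saved under pics/ and viewed, about 12 in all and at most 16, crops included, and the job is handed in when it is done.

```bash
mkdir -p pics
cat > h.py <<'E'
import numpy as np, cv2
from scipy.spatial.transform import Rotation as R
from bench import get_state, eyes, job
def cam(n):
    s=get_state(); im,d=eyes.get_image(n); p=eyes.camera_params(n); K=np.array(p['camera_matrix'])
    if 'pose' in p: T=np.array(p['pose'])
    else:
        T=np.eye(4); T[:3,:3]=R.from_rotvec(s['tool_rot']).as_matrix(); T[:3,3]=s['position']; T=T@np.array(p['mount'])
    return im,d,K,T
def cloud(d,K,T):
    v,u=np.mgrid[:d.shape[0],:d.shape[1]]
    P=np.stack([(u-K[0,2])/K[0,0]*d,(v-K[1,2])/K[1,1]*d,d],-1)
    W=P@T[:3,:3].T+T[:3,3]; W[d==0]=np.nan; return W
def save(im,f): cv2.imwrite('pics/'+f,im[:,:,::-1])
E
python3 - <<'E'
from h import *
im,d,K,T=cam('top'); save(im,'top0.png'); np.save('top0.npy',cloud(d,K,T)); print(T[:3,3])
im,d,K,T=cam('scene'); save(im,'sc0.png'); np.save('sc0.npy',cloud(d,K,T));print(T[:3,3])
s=get_state(); print(s['time'],s['position'],R.from_rotvec(s['tool_rot']).as_matrix().round(3),s['grip_width'])
E
```

```text
[ 0.40477029 -0.010926    0.85908769]
[ 0.89054407 -0.63905323  1.05616962]
0.1 [0.19248537 0.62034165 0.22159037] [[-0.955  0.296 -0.   ]
 [ 0.296  0.955 -0.002]
 [-0.    -0.002 -1.   ]] 0.9995257731111247
```

View pics/top0.png

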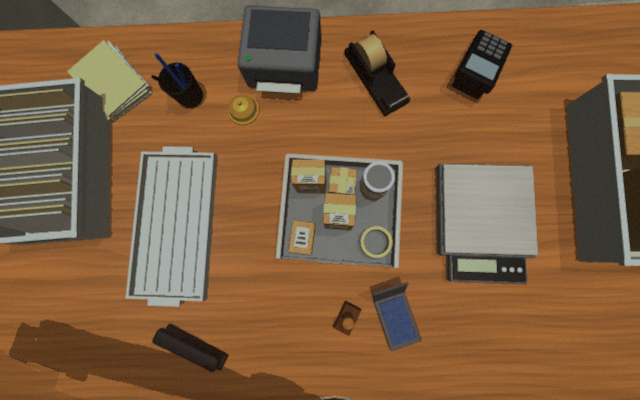

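View pics/sc0.png

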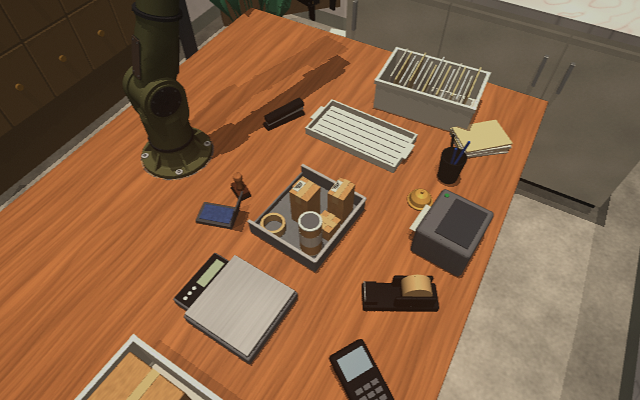

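The bin is at about (340,210), the tray on the left (+y) at (172,226) and the scale on the right at (488,210). Parcels are left (308,175), right tube (378,180), front (340,210) and the low packet (343,180). The flat packet is front-left and the tape roll front-right. Next I'll measure them from the depth.

Run:
```python
from h import *
W=np.load('top0.npy'); z=W[...,2]
def rect(name,sl,lo,hi):
    m=np.zeros(z.shape,bool); m[sl]=True; m&=(z>lo)&(z<hi)
    n,l,st,_=cv2.connectedComponentsWithStats(m.astype(np.uint8)); i=1+np.argmax(st[1:,4]); m=l==i
    P=W[m]; (c,s,a)=cv2.minAreaRect((P[:,:2]*1000).astype(np.float32))
    print(name,'n',len(P),'z',np.median(P[:,2]).round(4),'c',np.round(c,1),'size',np.round(s,1),'ang',round(a,1),'mean',(P[:,:2].mean(0)*1000).round(1))
S=np.s_
rect('left',S[150:200,285:326],.09,.16)
rect('front',S[185:235,318:362],.09,.16)
rect('tube',S[150:205,358:402],.09,.16)
rect('low',S[160:205,325:362],.04,.065)
rect('flat',S[215:260,285:320],.025,.04)
rect('tape',S[220:262,355:396],.03,.045)
rect('scale',S[150:262,430:545],.045,.06)
rect('trayfloor',S[145:305,120:220],.0,.015)
rect('tray',S[145:305,120:220],.02,.035)
rect('binrim',S[145:275,270:410],.05,.062)
rect('binfloor',S[145:275,270:410],.0,.015)
rect('binlip',S[145:275,270:410],.02,.03)
```

```text
left n 904 z 0.1236 c [573.8  38.5] size [66.3 49.9] ang 88.2 mean [571.8  38. ]
front n 1033 z 0.1386 c [495.6 -21.6] size [60.4 60.7] ang 84.0 mean [493.6 -21.6]
tube n 861 z 0.1341 c [557.7 -99.9] size [58.8 60.3] ang 86.3 mean [555.1 -99. ]
low n 675 z 0.0539 c [569.  -31.8] size [56.7 57. ] ang 82.4 mean [567.9 -31.5]
flat n 729 z 0.0327 c [449.1  60.8] size [49.9 69.7] ang 81.5 mean [448.8  60.6]
tape n 373 z 0.0383 c [435.7 -99.9] size [68.2 68.2] ang 23.7 mean [ 435.3 -100.6]
scale n 8173 z 0.0526 c [ 500.1 -340. ] size [191.5 190.3] ang 87.0 mean [ 498.  -338.8]
trayfloor n 9267 z 0.0066 c [486.5 358.7] size [153.5 319.4] ang 87.3 mean [482.  360.1]
tray n 2038 z 0.028 c [487.4 354.3] size [173.1 353.3] ang 87.1 mean [485.3 357. ]
binrim n 1408 z 0.0574 c [506.7 -24.6] size [256.7 228.2] ang 84.4 mean [539.9 -27.9]
binfloor n 4909 z 0.0086 c [505.5 -24.4] size [240.8 216.3] ang 84.4 mean [483.1 -22.7]
binlip n 281 z 0.0264 c [397.5 -13.7] size [240.1  13.3] ang 83.2 mean [395.5 -14.1]
```

```bash
cat > go.py <<'E'
# usage: go.py x y z yaw  (mm, deg; yaw of jaw axis relative to world +y): prints tool-axis shifts (units) after turning
import sys; from h import *
x,y,z,yaw=map(float,sys.argv[1:5]); s=get_state(); p=np.array(s['position'])*1000
M=R.from_rotvec(s['tool_rot']).as_matrix(); cy=np.degrees(np.arctan2(M[1,1],M[0,1]))-90
t=-(yaw-cy)/5; M2=M@R.from_euler('z',t*5,degrees=True).as_matrix()
print('t',round(s['time'],2),'at',p.round(1),'yaw',round(cy,2),'g',round(s['grip_width'],3),'F',np.round(s['ft_force'],1),'| turn',t.round(2),'shift',(M2.T@(np.array([x,y,z])-p)/40).round(3))
E
python3 go.py 495.6 -21.6 240 -5.8
```

```text
t 0.1 at [192.5 620.3 221.6] yaw -17.23 g 1.0 F [-0.7 -0.   0.2] | turn -2.29 shift [ -9.161 -15.201  -0.437]
```

```bash
python3 -m jog '[[[1,0,0,-0.15,-0.77],[1,0,0,-0.15,-0.76],[1,0,0,-0.14,-0.76],[1,-0.3,-0.5,0,0],[1,-0.5,-0.8,0,0],[1,-0.5,-0.8,0,0],[1,-0.5,-0.8,0,0],[1,-0.5,-0.8,0,0],[1,-0.5,-0.8,0,0],[1,-0.5,-0.8,0,0]]]' 20
python3 -m jog '[[[1,-0.5,-0.8,0,0],[1,-0.5,-0.8,0,0],[1,-0.5,-0.8,0,0],[1,-0.5,-0.8,0,0],[1,-0.5,-0.8,0,0],[1,-0.5,-0.8,0,0],[1,-0.5,-0.9,0,0],[1,-0.5,-0.9,0,0],[1,-0.5,-0.9,0,0],[1,-0.36,-0.8,0,0]]]'
python3 -m jog '[[[1,0,0,0,0],[1,0,0,0,0]]]'
python3 go.py 495.6 -21.6 240 -5.8
python3 - <<'E'
from h import *
im,d,K,T=cam('wrist'); save(im,'w1.png'); np.save('w1.npy',cloud(d,K,T))
E
```

```text
time: 1.35
position: [0.3029, 0.3952, 0.2398]
tool_rot: [-0.159, -3.137, 0.001]
ft_force: [0.5, -0.1, -0.5]
grip_width: 1.001
time: 2.6
position: [0.4628, 0.045, 0.2399]
tool_rot: [-0.16, -3.137, 0.0]
ft_force: [-0.6, 0.2, -0.4]
grip_width: 0.998
time: 2.85
position: [0.4621, 0.0475, 0.2399]
tool_rot: [-0.158, -3.137, -0.001]
ft_force: [0.3, 0.3, -0.1]
grip_width: 0.999
t 2.85 at [462.1  47.5 239.9] yaw -5.75 g 0.999 F [ 0.3  0.3 -0.1] | turn 0.01 shift [-1.007 -1.633 -0.005]
```

View pics/w1.png

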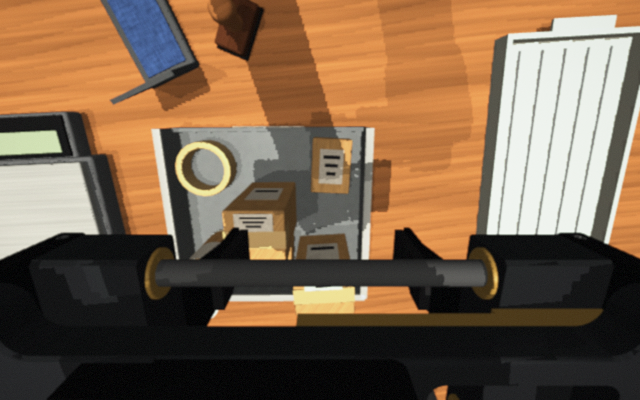

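The bin and parcels are in view. The square carton is at about (255,215) and the oblong at (322,250), and the gripper hides the tops. The top-camera numbers fit the given heights and sizes, so I'll go ahead on those.

```bash
python3 -m jog '[[[1,-0.3,-0.5,0,0],[1,-0.4,-0.65,0,0],[1,-0.3,-0.48,0,0],[1,0,0,0,0],[1,0,0,0,0]]]'
python3 go.py 495.6 -21.6 87 -6
python3 - <<'E'
from h import *
im,d,K,T=cam('top'); save(im,'t1.png')
W=cloud(d,K,T)
im,d,K,T=cam('wrist'); W=cloud(d,K,T); z=W[...,2]
m=(z>.11)&(z<.15); P=W[m]; print(len(P)); 
for nm,lo,hi in [('sq',.134,.143),('tube',.130,.1355),('ob',.119,.127)]:
    P=W[(z>lo)&(z<hi)]; print(nm,len(P),(P[:,:2].min(0)*1000).round() if len(P) else '',(P[:,:2].max(0)*1000).round() if len(P) else '')
E
```

```text
time: 3.52
position: [0.4954, -0.0203, 0.2399]
tool_rot: [-0.155, -3.137, -0.001]
ft_force: [-0.1, 0.2, 0.9]
grip_width: 1.003
t 3.52 at [495.4 -20.3 239.9] yaw -5.65 g 1.003 F [-0.1  0.2  0.9] | turn 0.07 shift [-0.012 -0.034  3.823]
6010
sq 3998 [ 464. -118.] [588.   9.]
tube 681 [ 464. -120.] [589.   9.]
ob 957 [464. -99.] [571.  49.]
```

```bash
python3 -m jog '[[[1,0,-0.03,0.6,0.05],[1,0,0,0.8,0],[1,0,0,0.8,0],[1,0,0,0.8,0],[1,0,0,0.6,0],[1,0,0,0.25,0],[1,0,0,0,0]]]' 20
python3 go.py 495.6 -21.6 87 -6
python3 -m jog '[[[0,0,0,0,0],[0,0,0,0,0],[0,0,0,0,0],[0,0,0,0,0],[0,0,0,0,0],[0,0,0,0,0]]]' 20
python3 go.py 495.6 -21.6 87 -6
```

```text
time: 4.5
position: [0.4954, -0.0228, 0.086]
tool_rot: [-0.164, -3.137, 0.0]
ft_force: [-0.6, 0.5, 1.0]
grip_width: 0.999
t 4.5 at [495.4 -22.8  86. ] yaw -5.98 g 0.999 F [-0.6  0.5  1. ] | turn 0.0 shift [-0.002  0.031 -0.024]
time: 5.25
position: [0.496, -0.0228, 0.0866]
tool_rot: [0.165, 3.137, 0.001]
ft_force: [-0.5, 2.7, 4.8]
grip_width: 0.692
t 5.25 at [496.  -22.8  86.6] yaw -6.02 g 0.692 F [-0.5  2.7  4.8] | turn -0.0 shift [ 0.014  0.029 -0.01 ]
```

```bash
python3 -m jog '[[[0,0,0,-0.2,0],[0,0,0,-0.5,0],[0,0,0,-0.7,0],[0,0,0,-0.8,0],[0,0,0,-0.8,0],[0,0,0,-0.4,0],[0,0,0,0,0]]]'
python3 go.py 389 361 200 -4
```

```text
time: 6.12
position: [0.4958, -0.0237, 0.2224]
tool_rot: [0.166, 3.136, 0.0]
ft_force: [0.4, -0.4, -4.2]
grip_width: 0.687
t 6.12 at [495.8 -23.7 222.4] yaw -6.05 g 0.687 F [ 0.4 -0.4 -4.2] | turn -0.41 shift [3.335 9.408 0.557]
```

```bash
python3 -m jog '[[[0,0.1,0.3,0,-0.2],[0,0.22,0.6,0,-0.2],[0,0.25,0.7,0,0],[0,0.3,0.85,0,0],[0,0.3,0.85,0,0],[0,0.3,0.85,0,0],[0,0.3,0.85,0,0],[0,0.3,0.85,0,0],[0,0.3,0.85,0.1,0],[0,0.3,0.85,0.1,0]]]'
python3 -m jog '[[[0,0.3,0.8,0.1,0],[0,0.2,0.6,0.1,0],[0,0.1,0.3,0.1,0],[0,0,0,0,0],[0,0,0,0,0]]]'
python3 go.py 389 361 85 -4
```

```text
time: 7.38
position: [0.4093, 0.2869, 0.2123]
tool_rot: [-0.108, -3.137, 0.003]
ft_force: [0.8, -0.2, -3.5]
grip_width: 0.688
time: 8.0
position: [0.3926, 0.3537, 0.2019]
tool_rot: [-0.113, -3.14, 0.002]
ft_force: [-0.4, 0.8, -3.7]
grip_width: 0.689
t 8.0 at [392.6 353.7 201.9] yaw -4.12 g 0.689 F [-0.4  0.8 -3.7] | turn -0.02 shift [0.102 0.178 2.923]
```

```bash
python3 -m jog '[[[0,0.1,0.17,0.3,0],[0,0,0,0.6,0],[0,0,0,0.7,0],[0,0,0,0.6,0],[0,0,0,0.4,0],[0,0,0,0.2,0],[0,0,0,0.1,0],[0,0,0,0,0]]]'
python3 go.py 389 361 85 -4
```

```text
time: 9.0
position: [0.3888, 0.3624, 0.0866]
tool_rot: [0.111, 3.139, 0.001]
ft_force: [0.5, 0.5, -4.4]
grip_width: 0.688
t 9.0 at [388.8 362.4  86.6] yaw -4.04 g 0.688 F [ 0.5  0.5 -4.4] | turn -0.01 shift [-0.007 -0.036  0.039]
```

```bash
python3 -m jog '[[[0,0,0,0.03,0],[0,0,0,0.03,0],[0,0,0,0,0]]]'
python3 -m jog '[[[1,0,0,0,0],[1,0,0,0,0],[1,0,0,0,0],[1,0,0,-0.1,0],[1,0,0,-0.6,0],[1,0,0,-0.9,0],[1,0,0,-0.9,0],[1,0,0,-0.9,0],[1,0,0,-0.4,0],[1,0,0,0,0]]]'
python3 go.py 573.8 38.5 230 -2
```

```text
time: 9.38
position: [0.3889, 0.3627, 0.0846]
tool_rot: [0.11, 3.139, 0.002]
ft_force: [-0.6, 0.8, 0.8]
grip_width: 0.685
time: 10.62
position: [0.3889, 0.3625, 0.2365]
tool_rot: [0.11, 3.138, 0.002]
ft_force: [-0.4, -0.4, 0.1]
grip_width: 1.0
t 10.62 at [388.9 362.5 236.5] yaw -4.03 g 1.0 F [-0.4 -0.4  0.1] | turn -0.41 shift [-4.903 -7.935  0.155]
```

```bash
python3 -m jog '[[[1,-0.2,-0.3,0,-0.2],[1,-0.4,-0.6,0,-0.2],[1,-0.5,-0.8,0,0],[1,-0.55,-0.9,0,0],[1,-0.55,-0.9,0,0],[1,-0.55,-0.9,0,0],[1,-0.55,-0.9,0,0],[1,-0.55,-0.9,0,0],[1,-0.55,-0.9,0,0],[1,-0.4,-0.6,0,0]]]'
python3 -m jog '[[[1,-0.25,-0.24,0,0],[1,0,0,0,0],[1,0,0,0,0]]]'
python3 go.py 573.8 38.5 77 -2
```

```text
time: 11.88
position: [0.5683, 0.0445, 0.2336]
tool_rot: [-0.059, -3.138, 0.002]
ft_force: [-0.3, 0.2, 0.6]
grip_width: 0.996
time: 12.25
position: [0.5776, 0.0388, 0.2352]
tool_rot: [-0.052, -3.14, -0.001]
ft_force: [-0.0, -0.3, -0.6]
grip_width: 1.0
t 12.25 at [577.6  38.8 235.2] yaw -1.91 g 1.0 F [-0.  -0.3 -0.6] | turn 0.02 shift [ 0.09  -0.014  3.954]
```

```bash
python3 -m jog '[[[1,0.09,0,0.6,0],[1,0,0,0.8,0],[1,0,0,0.8,0],[1,0,0,0.8,0],[1,0,0,0.6,0],[1,0,0,0.25,0],[1,0,0,0.1,0],[1,0,0,0,0]]]' 20
python3 go.py 573.8 38.5 77 -2
python3 -m jog '[[[0,0,0,0,0],[0,0,0,0,0],[0,0,0,0,0],[0,0,0,0,0],[0,0,0,0,0]]]' 20
python3 go.py 573.8 38.5 77 -2
python3 -m jog '[[[0,0,0,-0.2,0],[0,0,0,-0.5,0],[0,0,0,-0.7,0],[0,0,0,-0.8,0],[0,0,0,-0.8,0],[0,0,0,-0.4,0],[0,0,0,0,0]]]'
python3 go.py 585 351 200 -3
```

```text
time: 13.25
position: [0.5751, 0.0376, 0.0785]
tool_rot: [0.055, 3.14, 0.001]
ft_force: [-0.9, -0.6, -0.1]
grip_width: 0.999
t 13.25 at [575.1  37.6  78.5] yaw -2.0 g 0.999 F [-0.9 -0.6 -0.1] | turn -0.0 shift [0.034 0.02  0.037]
time: 13.88
position: [0.575, 0.0377, 0.0782]
tool_rot: [0.055, 3.14, 0.001]
ft_force: [0.6, 2.3, 2.9]
grip_width: 0.755
t 13.88 at [575.   37.7  78.2] yaw -2.02 g 0.755 F [0.6 2.3 2.9] | turn -0.0 shift [0.031 0.019 0.03 ]
time: 14.75
position: [0.575, 0.037, 0.2143]
tool_rot: [0.056, 3.14, 0.0]
ft_force: [-0.5, 0.1, -3.0]
grip_width: 0.754
t 14.75 at [575.   37.  214.3] yaw -2.05 g 0.754 F [-0.5  0.1 -3. ] | turn 0.19 shift [0.162 7.853 0.359]
```

```bash
python3 -m jog '[[[0,0,0.3,0,0],[0,0,0.6,0,0],[0,0,0.85,0,0],[0,0,0.9,0,0],[0,0,0.9,0,0],[0,0,0.9,0,0],[0,0,0.9,0,0],[0,0.05,0.9,0,0],[0,0.05,0.7,0,0],[0,0.05,0.5,0,0]]]'
python3 -m jog '[[[0,0,0.4,0.1,0],[0,0,0,0.2,0],[0,0,0,0,0]]]'
python3 go.py 585 351 77.5 -3
```

```text
time: 16.0
position: [0.5782, 0.3371, 0.2124]
tool_rot: [-0.053, -3.139, 0.002]
ft_force: [-0.1, -0.2, -3.0]
grip_width: 0.758
time: 16.38
position: [0.5798, 0.3492, 0.2005]
tool_rot: [-0.059, -3.14, 0.004]
ft_force: [1.2, 0.1, -2.5]
grip_width: 0.756
t 16.38 at [579.8 349.2 200.5] yaw -2.14 g 0.756 F [ 1.2  0.1 -2.5] | turn 0.17 shift [-0.132  0.059  3.074]
```

```bash
python3 -m jog '[[[0,-0.12,0.06,0.4,0],[0,0,0,0.7,0],[0,0,0,0.7,0],[0,0,0,0.6,0],[0,0,0,0.4,0],[0,0,0,0.2,0],[0,0,0,0.07,0],[0,0,0,0.03,0],[0,0,0,0,0]]]'
python3 go.py 585 351 76.3 -2
```

```text
time: 17.5
position: [0.5851, 0.3538, 0.0786]
tool_rot: [0.056, 3.14, 0.001]
ft_force: [0.7, -0.3, -2.2]
grip_width: 0.759
t 17.5 at [585.1 353.8  78.6] yaw -2.03 g 0.759 F [ 0.7 -0.3 -2.2] | turn -0.01 shift [ 0.001 -0.069  0.057]
```

```bash
python3 -m jog '[[[0,0,0,0.03,0],[0,0,0,0.03,0],[0,0,0,0,0]]]'
python3 -m jog '[[[1,0,0,0,0],[1,0,0,0,0],[1,0,0,0,0],[1,0,0,-0.1,0],[1,0,0,-0.6,0],[1,0,0,-0.9,0],[1,0,0,-0.9,0],[1,0,0,-0.9,0],[1,0,0,-0.4,0],[1,0,0,0,0]]]'
python3 go.py 557.7 -99.9 230 -5
```

```text
time: 17.88
position: [0.585, 0.3537, 0.0762]
tool_rot: [0.056, 3.14, 0.001]
ft_force: [-2.0, 0.1, 1.6]
grip_width: 0.758
time: 19.12
position: [0.5852, 0.3537, 0.2283]
tool_rot: [0.056, 3.139, 0.002]
ft_force: [-0.1, 1.1, -1.4]
grip_width: 0.998
t 19.12 at [585.2 353.7 228.3] yaw -2.03 g 0.998 F [-0.1  1.1 -1.4] | turn 0.59 shift [ -0.303 -11.356  -0.057]
```

```bash
python3 -m jog '[[[1,0,-0.4,0,0.3],[1,0,-0.7,0,0.3],[1,0,-0.9,0,0],[1,0,-0.9,0,0],[1,0,-0.9,0,0],[1,0,-0.9,0,0],[1,0,-0.9,0,0],[1,0,-0.9,0,0],[1,0,-0.9,0,0],[1,0,-0.9,0,0]]]'
python3 -m jog '[[[1,0,-0.9,0,0],[1,0,-0.8,0,0],[1,0,-0.7,0,0],[1,0,-0.4,0,0],[1,0,0,0,0],[1,0,0,0,0]]]'
python3 go.py 557.7 -99.9 86 -5
```

```text
time: 20.38
position: [0.5554, 0.0202, 0.2255]
tool_rot: [-0.141, -3.135, 0.001]
ft_force: [-0.3, 1.0, -0.1]
grip_width: 1.0
time: 21.12
position: [0.5473, -0.0875, 0.2269]
tool_rot: [-0.136, -3.138, -0.001]
ft_force: [0.2, 0.3, 0.7]
grip_width: 1.002
t 21.12 at [547.3 -87.5 226.9] yaw -4.95 g 1.002 F [0.2 0.3 0.7] | turn 0.01 shift [-0.29  -0.289  3.521]
```

```bash
python3 -m jog '[[[1,-0.15,-0.15,0,0],[1,-0.14,-0.14,0.5,0],[1,0,0,0.8,0],[1,0,0,0.8,0],[1,0,0,0.7,0],[1,0,0,0.4,0],[1,0,0,0.2,0],[1,0,0,0.1,0],[1,0,0,0,0]]]' 20
python3 go.py 557.7 -99.9 86 -5
python3 -m jog '[[[0,0,0,0,0],[0,0,0,0,0],[0,0,0,0,0],[0,0,0,0,0],[0,0,0,0,0]]]' 20
python3 go.py 557.7 -99.9 86 -5
python3 -m jog '[[[0,0,0,-0.2,0],[0,0,0,-0.5,0],[0,0,0,-0.7,0],[0,0,0,-0.8,0],[0,0,0,-0.8,0],[0,0,0,-0.4,0],[0,0,0,0,0]]]'
python3 go.py 487 356 215 -5
```

```text
time: 22.25
position: [0.5583, -0.1016, 0.0878]
tool_rot: [0.138, 3.138, 0.0]
ft_force: [-0.0, -0.9, 1.1]
grip_width: 1.0
t 22.25 at [ 558.3 -101.6   87.8] yaw -5.03 g 1.0 F [-0.  -0.9  1.1] | turn -0.01 shift [0.019 0.04  0.046]
time: 22.88
position: [0.5581, -0.1012, 0.0875]
tool_rot: [0.138, 3.138, 0.001]
ft_force: [0.4, 0.4, 2.0]
grip_width: 0.686
t 22.88 at [ 558.1 -101.2   87.5] yaw -5.02 g 0.686 F [0.4 0.4 2. ] | turn -0.0 shift [0.012 0.032 0.038]
time: 23.75
position: [0.5582, -0.1017, 0.224]
tool_rot: [0.138, 3.137, 0.0]
ft_force: [-0.2, -0.4, -3.4]
grip_width: 0.685
t 23.75 at [ 558.2 -101.7  224. ] yaw -5.04 g 0.685 F [-0.2 -0.4 -3.4] | turn -0.01 shift [ 2.771 11.244  0.223]
```

```bash
python3 -m jog '[[[0,0.1,0.3,0,0],[0,0.15,0.6,0,0],[0,0.2,0.8,0,0],[0,0.22,0.9,0,0],[0,0.22,0.9,0,0],[0,0.22,0.9,0,0],[0,0.22,0.9,0,0],[0,0.22,0.9,0,0],[0,0.22,0.9,0,0],[0,0.22,0.9,0,0]]]'
python3 -m jog '[[[0,0.22,0.9,0,0],[0,0.22,0.9,0,0],[0,0.22,0.8,0,0],[0,0.2,0.6,0,0],[0,0.1,0.3,0,0],[0,0,0,0,0],[0,0,0,0,0]]]'
python3 go.py 487 356 87 -5
```

```text
time: 25.0
position: [0.5048, 0.226, 0.2216]
tool_rot: [-0.136, -3.136, 0.002]
ft_force: [-0.2, 0.3, -3.0]
grip_width: 0.686
time: 25.88
position: [0.4815, 0.3653, 0.2234]
tool_rot: [0.141, 3.138, -0.002]
ft_force: [1.0, -0.1, -3.0]
grip_width: 0.685
t 25.88 at [481.5 365.3 223.4] yaw -5.16 g 0.685 F [ 1.  -0.1 -3. ] | turn -0.03 shift [-0.155 -0.216  3.41 ]
```

```bash
python3 -m jog '[[[0,-0.15,-0.2,0.2,0],[0,0,0,0.6,0],[0,0,0,0.8,0],[0,0,0,0.7,0],[0,0,0,0.5,0],[0,0,0,0.3,0],[0,0,0,0.2,0],[0,0,0,0.08,0],[0,0,0,0,0]]]'
python3 go.py 487 356 85.6 -5
```

```text
time: 27.0
position: [0.4862, 0.3589, 0.0886]
tool_rot: [0.138, 3.138, 0.001]
ft_force: [1.1, -0.2, -3.4]
grip_width: 0.686
t 27.0 at [486.2 358.9  88.6] yaw -5.02 g 0.686 F [ 1.1 -0.2 -3.4] | turn -0.0 shift [-0.026 -0.07   0.076]
```

```bash
python3 -m jog '[[[0,0,0,0.04,0],[0,0,0,0.04,0],[0,0,0,0,0]]]'
python3 -m jog '[[[1,0,0,0,0],[1,0,0,0,0],[1,0,0,0,0],[1,0,0,-0.1,0],[1,0,0,-0.6,0],[1,0,0,-0.9,0],[1,0,0,-0.9,0],[1,0,0,-0.9,0],[1,0,0,-0.4,0],[1,0,0,0,0]]]'
python3 go.py 569 -31.8 180 -7.6
```

```text
time: 27.38
position: [0.4862, 0.3589, 0.0856]
tool_rot: [0.138, 3.138, 0.001]
ft_force: [-0.7, -0.5, -1.0]
grip_width: 0.685
time: 28.62
position: [0.4864, 0.3589, 0.2378]
tool_rot: [0.138, 3.137, 0.002]
ft_force: [0.4, -0.9, -0.8]
grip_width: 0.998
t 28.62 at [486.4 358.9 237.8] yaw -5.04 g 0.998 F [ 0.4 -0.9 -0.8] | turn 0.51 shift [-3.337 -9.41   1.434]
```

Next I'll move part-way towards the bin and check with the top camera.

```bash
python3 -m jog '[[[1,-0.1,-0.3,0,0.25],[1,-0.2,-0.6,0,0.26],[1,-0.3,-0.8,0,0],[1,-0.3,-0.85,0,0],[1,-0.3,-0.85,0,0],[1,-0.3,-0.85,0,0],[1,-0.3,-0.85,0,0],[1,-0.3,-0.85,0,0],[1,-0.3,-0.85,0,0],[1,-0.3,-0.85,0,0]]]'
python3 -m jog '[[[1,-0.3,-0.85,0,0],[1,-0.3,-0.7,0,0],[1,-0.1,-0.3,0,0],[1,0,0,0,0],[1,0,0,0,0]]]'
python3 go.py 569 -31.8 80 -7.6
python3 - <<'E'
from h import *
im,d,K,T=cam('top'); save(im[100:310,100:560],'t2.png'); W=cloud(d,K,T); z=W[...,2]
def rect(name,sl,lo,hi):
    m=np.zeros(z.shape,bool); m[sl]=True; m&=(z>lo)&(z<hi); P=W[m]
    if len(P)<20: print(name,len(P)); return
    c,s,a=cv2.minAreaRect((P[:,:2]*1000).astype(np.float32)); print(name,len(P),P[:,2].mean().round(4),np.round(c,1),np.round(s,1),round(a,1))
S=np.s_
rect('tall tray far',S[130:200,120:230],.1,.2);rect('mid',S[200:235,120:230],.1,.2);rect('near',S[240:300,120:230],.1,.2)
rect('low',S[160:205,325:362],.04,.065)
rect('flat',S[215:260,285:320],.025,.04)
rect('tape',S[220:262,355:396],.03,.045)
E
```

```text
time: 29.88
position: [0.5529, 0.0375, 0.2361]
tool_rot: [-0.213, -3.133, 0.001]
ft_force: [0.1, 0.3, -0.0]
grip_width: 0.999
time: 30.5
position: [0.5714, -0.0344, 0.2366]
tool_rot: [-0.205, -3.134, -0.001]
ft_force: [0.3, -0.3, 1.2]
grip_width: 1.0
t 30.5 at [571.4 -34.4 236.6] yaw -7.49 g 1.0 F [ 0.3 -0.3  1.2] | turn 0.02 shift [0.064 0.053 3.916]
tall tray far 930 0.1198 [583.9 352.6] [67.2 50. ] 88.4
mid 928 0.1289 [486.3 358.8] [60.2 60.8] 5.0
near 1240 0.1329 [388.4 361.6] [62.  59.9] 86.3
low 0
flat 0
tape 0
```

View pics/t2.png

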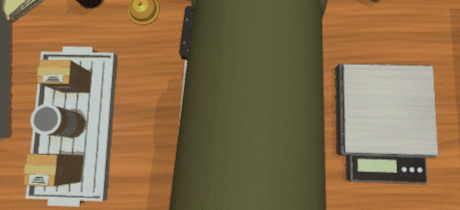

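The tray shows three upright parcels at (62,75), (55,120) and (55,170), each within 1 mm of where I placed it. The arm covers the bin. Next is the low packet.

```bash
python3 -m jog '[[[1,0.06,0.05,0.5,0.02],[1,0,0,0.8,0],[1,0,0,0.8,0],[1,0,0,0.8,0],[1,0,0,0.8,0],[1,0,0,0.6,0],[1,0,0,0,0],[1,0,0,0,0]]]' 20
python3 go.py 569 -31.8 18 -7.6
python3 - <<'E'
from h import *
im,d,K,T=cam('wrist'); save(im,'w2.png')
E
```

```text
time: 31.55
position: [0.5703, -0.0328, 0.066]
tool_rot: [0.209, 3.133, 0.001]
ft_force: [-0.4, -1.0, 0.1]
grip_width: 0.999
t 31.55 at [570.3 -32.8  66. ] yaw -7.62 g 0.999 F [-0.4 -1.   0.1] | turn -0.0 shift [0.037 0.02  1.199]
```

View pics/w2.png

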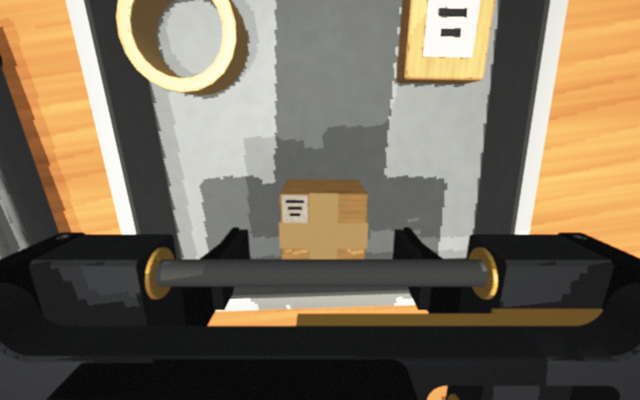

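The packet (columns 280–368) sits midway between the fingers (about 240 and 405).

```bash
python3 -m jog '[[[1,0.03,0.02,0.4,0],[1,0,0,0.4,0],[1,0,0,0.25,0],[1,0,0,0.1,0],[1,0,0,0,0]]]' 20
python3 go.py 569 -31.8 18 -7.6
python3 -m jog '[[[0,0,0,0,0],[0,0,0,0,0],[0,0,0,0,0],[0,0,0,0,0],[0,0,0,0,0]]]' 20
python3 go.py 569 -31.8 18 -7.6
python3 -m jog '[[[0,0,0,-0.2,0],[0,0,0,-0.5,0],[0,0,0,-0.7,0],[0,0,0,-0.8,0],[0,0,0,-0.8,0],[0,0,0,-0.4,0],[0,0,0,0,0]]]'
python3 go.py 500 -340 150 -4
```

```text
time: 32.22
position: [0.5684, -0.0327, 0.0186]
tool_rot: [-0.211, -3.134, 0.0]
ft_force: [1.0, -0.4, 0.5]
grip_width: 1.001
t 32.23 at [568.4 -32.7  18.6] yaw -7.69 g 1.001 F [ 1.  -0.4  0.5] | turn -0.02 shift [-0.013  0.024  0.015]
time: 32.85
position: [0.5687, -0.0323, 0.0192]
tool_rot: [0.21, 3.134, 0.001]
ft_force: [-0.4, 1.3, 0.4]
grip_width: 0.643
t 32.85 at [568.7 -32.3  19.2] yaw -7.68 g 0.643 F [-0.4  1.3  0.4] | turn -0.02 shift [-0.006  0.013  0.029]
time: 33.72
position: [0.5693, -0.0326, 0.1564]
tool_rot: [0.21, 3.132, 0.001]
ft_force: [-0.1, -0.1, -2.0]
grip_width: 0.642
t 33.73 at [569.3 -32.6 156.4] yaw -7.69 g 0.642 F [-0.1 -0.1 -2. ] | turn -0.74 shift [ 1.193 -7.787  0.151]
```

```bash
python3 -m jog '[[[0,0,-0.3,0,-0.35],[0,0.1,-0.6,0,-0.35],[0,0.14,-0.8,0,0],[0,0.14,-0.9,0,0],[0,0.14,-0.9,0,0],[0,0.14,-0.9,0,0],[0,0.14,-0.9,0,0],[0,0.14,-0.9,0,0],[0,0.14,-0.8,0,0],[0,0.14,-0.6,0,0]]]'
python3 -m jog '[[[0,0.06,-0.3,0,0],[0,0,0,0,0],[0,0,0,0,0]]]'
python3 go.py 500 -340 65 -4
```

```text
time: 34.98
position: [0.4946, -0.3331, 0.1532]
tool_rot: [-0.117, -3.137, -0.001]
ft_force: [0.1, -0.4, -2.8]
grip_width: 0.641
time: 35.35
position: [0.4936, -0.3421, 0.1544]
tool_rot: [-0.112, -3.139, -0.002]
ft_force: [0.5, 0.1, -2.2]
grip_width: 0.638
t 35.35 at [ 493.6 -342.1  154.4] yaw -4.08 g 0.638 F [ 0.5  0.1 -2.2] | turn -0.02 shift [-0.158  0.061  2.236]
```

```bash
python3 -m jog '[[[0,-0.15,0.06,0.3,0],[0,0,0,0.5,0],[0,0,0,0.5,0],[0,0,0,0.4,0],[0,0,0,0.25,0],[0,0,0,0.12,0],[0,0,0,0.06,0],[0,0,0,0,0]]]'
python3 go.py 500 -340 64 -4
```

```text
time: 36.35
position: [0.4994, -0.3419, 0.0701]
tool_rot: [0.115, 3.139, -0.0]
ft_force: [0.4, 0.1, -1.0]
grip_width: 0.641
t 36.35 at [ 499.4 -341.9   70.1] yaw -4.18 g 0.641 F [ 0.4  0.1 -1. ] | turn -0.04 shift [-0.011  0.05   0.153]
```

```bash
python3 -m jog '[[[0,0,0.03,0.05,0],[0,0,0,0.05,0],[0,0,0,0.04,0],[0,0,0,0.03,0],[0,0,0,0,0]]]'
python3 go.py 500 -340 64 -4
```

```text
time: 36.98
position: [0.4992, -0.3406, 0.0632]
tool_rot: [0.115, 3.139, 0.0]
ft_force: [-0.4, 0.4, 0.1]
grip_width: 0.641
t 36.98 at [ 499.2 -340.6   63.2] yaw -4.18 g 0.641 F [-0.4  0.4  0.1] | turn -0.04 shift [-0.018  0.015 -0.02 ]
```

```bash
python3 -m jog '[[[1,0,0,0,0],[1,0,0,0,0],[1,0,0,0,0],[1,0,0,-0.2,0],[1,0,0,-0.6,0],[1,0,0,-0.9,0],[1,0,0,-0.9,0],[1,0,0,-0.9,0],[1,0,0,-0.9,0],[1,0,0,0,0]]]'
python3 go.py 585.1 353.7 230 -2
python3 -m jog '[[[1,0,0.4,0,-0.2],[1,0,0.8,0,-0.24],[1,-0.11,0.9,0,0],[1,-0.11,0.9,0,0],[1,-0.11,0.9,0,0],[1,-0.11,0.9,0,0],[1,-0.11,0.9,0,0],[1,-0.11,0.9,0,0],[1,-0.11,0.9,0,0],[1,-0.11,0.9,0,0]]]'
python3 -m jog '[[[1,-0.11,0.9,0,0],[1,-0.11,0.9,0,0],[1,-0.11,0.9,0,0],[1,-0.11,0.9,0,0],[1,-0.11,0.9,0,0],[1,-0.11,0.9,0,0],[1,-0.11,0.7,0,0],[1,-0.11,0.5,0,0],[1,0,0,0,0],[1,0,0,0,0]]]'
python3 go.py 585.1 353.7 230 -2
python3 - <<'E'
from h import *
im,d,K,T=cam('top'); save(im[130:330,250:570],'t3.png'); W=cloud(d,K,T); z=W[...,2]
m=np.zeros(z.shape,bool); m[150:262,440:540]=True; m&=(z>.08)&(z<.12); P=W[m]
print(len(P),P[:,2].mean(),cv2.minAreaRect((P[:,:2]*1000).astype(np.float32)))
E
```

```text
time: 38.22
position: [0.5005, -0.342, 0.2428]
tool_rot: [0.115, 3.133, -0.004]
ft_force: [-1.3, 0.0, 0.2]
grip_width: 1.0
t 38.23 at [ 500.5 -342.   242.8] yaw -4.2 g 1.0 F [-1.3  0.   0.2] | turn -0.44 shift [-1.504 17.457  0.284]
time: 39.48
position: [0.546, -0.0035, 0.2375]
tool_rot: [-0.051, -3.139, -0.0]
ft_force: [0.5, -0.1, 0.5]
grip_width: 1.001
time: 40.72
position: [0.5916, 0.255, 0.2387]
tool_rot: [-0.057, -3.141, 0.002]
ft_force: [0.8, -0.1, 0.3]
grip_width: 1.0
t 40.73 at [591.6 255.  238.7] yaw -2.07 g 1.0 F [ 0.8 -0.1  0.3] | turn -0.01 shift [0.248 2.461 0.215]
906 0.09673116517921682 ((499.6630554199219, -340.6768798828125), (58.517486572265625, 56.208736419677734), 86.36321258544922)
```

View pics/t3.png

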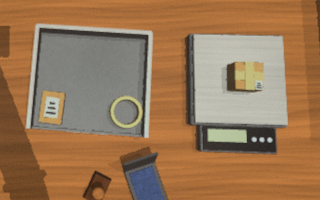

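The packet is at (246,76), at the platform's centre: measured (499.7, −340.7) against (500.1, −340). The bin is empty except for the flat packet and the tape roll. I'll return the oblong first.

```bash
python3 -m jog '[[[1,0.08,0.5,0,0],[1,0.08,0.9,0,0],[1,0.08,0.75,0,0],[1,0,0.3,0,0],[1,0,0,0,0],[1,0,0,0,0]]]' 20
python3 go.py 585.1 353.7 76.5 -2
```

```text
time: 41.52
position: [0.5861, 0.353, 0.2391]
tool_rot: [0.058, 3.141, -0.001]
ft_force: [0.3, -0.6, -0.2]
grip_width: 1.001
t 41.52 at [586.1 353.  239.1] yaw -2.11 g 1.001 F [ 0.3 -0.6 -0.2] | turn -0.02 shift [0.028 0.02  4.066]
```

```bash
python3 -m jog '[[[1,0.03,0.02,0.6,0],[1,0,0,0.8,0],[1,0,0,0.8,0],[1,0,0,0.8,0],[1,0,0,0.6,0],[1,0,0,0.3,0],[1,0,0,0.15,0],[1,0,0,0,0],[1,0,0,0,0]]]' 20
python3 go.py 585.1 353.7 76.5 -2
python3 -m jog '[[[0,0,0,0,0],[0,0,0,0,0],[0,0,0,0,0],[0,0,0,0,0],[0,0,0,0,0]]]' 20
python3 go.py 585.1 353.7 76.5 -2
python3 -m jog '[[[0,0,0,-0.2,0],[0,0,0,-0.5,0],[0,0,0,-0.7,0],[0,0,0,-0.8,0],[0,0,0,-0.8,0],[0,0,0,-0.4,0],[0,0,0,0,0]]]'
python3 go.py 575 37.9 200 -2
```

```text
time: 42.65
position: [0.5849, 0.356, 0.0782]
tool_rot: [0.054, 3.14, 0.002]
ft_force: [0.2, -0.3, -0.2]
grip_width: 1.0
t 42.65 at [584.9 356.   78.2] yaw -1.99 g 1.0 F [ 0.2 -0.3 -0.2] | turn 0.0 shift [-0.007 -0.057  0.043]
time: 43.28
position: [0.5844, 0.3552, 0.0771]
tool_rot: [0.055, 3.141, -0.001]
ft_force: [-0.3, -1.3, 1.7]
grip_width: 0.757
t 43.27 at [584.4 355.2  77.1] yaw -2.0 g 0.757 F [-0.3 -1.3  1.7] | turn -0.0 shift [-0.02  -0.038  0.016]
time: 44.15
position: [0.5848, 0.3562, 0.2147]
tool_rot: [0.054, 3.139, 0.003]
ft_force: [0.7, 0.2, -3.4]
grip_width: 0.756
t 44.15 at [584.8 356.2 214.7] yaw -1.97 g 0.756 F [ 0.7  0.2 -3.4] | turn 0.01 shift [-0.031 -7.962  0.352]
```

```bash
python3 -m jog '[[[0,0,-0.3,0,0],[0,0,-0.6,0,0],[0,0,-0.8,0,0],[0,0,-0.9,0,0],[0,0,-0.9,0,0],[0,0,-0.9,0,0],[0,0,-0.9,0,0],[0,0,-0.9,0,0],[0,0,-0.8,0,0],[0,0,-0.5,0,0]]]'
python3 -m jog '[[[0,0,-0.35,0,0],[0,0,0,0,0],[0,0,0,0,0]]]'
python3 go.py 575 37.9 79.5 -2
```

```text
time: 45.4
position: [0.5728, 0.0517, 0.2124]
tool_rot: [-0.061, -3.14, 0.001]
ft_force: [-0.9, 0.4, -3.6]
grip_width: 0.76
time: 45.78
position: [0.5733, 0.0435, 0.2128]
tool_rot: [-0.051, -3.141, -0.001]
ft_force: [0.4, 0.9, -2.8]
grip_width: 0.754
t 45.77 at [573.3  43.5 212.8] yaw -1.87 g 0.754 F [ 0.4  0.9 -2.8] | turn 0.03 shift [-0.047 -0.141  3.332]
```

```bash
python3 -m jog '[[[0,-0.05,-0.14,0.2,0],[0,0,0,0.6,0],[0,0,0,0.7,0],[0,0,0,0.7,0],[0,0,0,0.5,0],[0,0,0,0.3,0],[0,0,0,0.15,0],[0,0,0,0.07,0],[0,0,0,0,0]]]'
python3 go.py 575 37.9 79.5 -2
```

```text
time: 46.9
position: [0.5756, 0.0363, 0.0846]
tool_rot: [0.054, 3.14, 0.0]
ft_force: [0.2, 0.1, -2.9]
grip_width: 0.758
t 46.9 at [575.6  36.3  84.6] yaw -1.98 g 0.758 F [ 0.2  0.1 -2.9] | turn 0.0 shift [0.016 0.04  0.128]
```

```bash
python3 -m jog '[[[0,0,0.04,0.05,0],[0,0,0,0.04,0],[0,0,0,0.02,0],[0,0,0,0.02,0],[0,0,0,0,0]]]'
python3 go.py 575 37.9 79.5 -2
```

```text
time: 47.52
position: [0.5753, 0.0378, 0.0791]
tool_rot: [0.054, 3.141, 0.0]
ft_force: [-0.3, 0.2, -1.1]
grip_width: 0.759
t 47.52 at [575.3  37.8  79.1] yaw -1.99 g 0.759 F [-0.3  0.2 -1.1] | turn 0.0 shift [ 0.008  0.002 -0.01 ]
```

```bash
python3 -m jog '[[[0,0,0,0.02,0],[1,0,0,0,0],[1,0,0,0,0],[1,0,0,0,0],[1,0,0,-0.1,0],[1,0,0,-0.6,0],[1,0,0,-0.9,0],[1,0,0,-0.9,0],[1,0,0,-0.9,0],[1,0,0,-0.5,0]]]'
python3 go.py 486.2 358.9 235 -5
python3 -m jog '[[[1,0.1,0.4,0,0.3],[1,0.2,0.7,0,0.3],[1,0.22,0.85,0,0],[1,0.22,0.85,0,0],[1,0.22,0.85,0,0],[1,0.22,0.85,0,0],[1,0.22,0.85,0,0],[1,0.22,0.85,0,0],[1,0.22,0.85,0,0],[1,0.15,0.6,0,0]]]'
python3 -m jog '[[[1,0,0.2,0,0],[1,0,0,0,0],[1,0,0,0,0]]]'
python3 go.py 486.2 358.9 86 -5
```

```text
time: 48.78
position: [0.5761, 0.0378, 0.2368]
tool_rot: [0.055, 3.138, 0.001]
ft_force: [1.5, 0.3, 0.4]
grip_width: 1.004
t 48.77 at [576.1  37.8 236.8] yaw -1.99 g 1.004 F [1.5 0.3 0.4] | turn 0.6 shift [2.938 7.802 0.044]
time: 50.02
position: [0.5203, 0.3511, 0.2343]
tool_rot: [-0.134, -3.139, -0.001]
ft_force: [0.0, -1.1, -1.1]
grip_width: 0.999
time: 50.4
position: [0.5225, 0.3554, 0.2343]
tool_rot: [0.141, 3.138, -0.001]
ft_force: [-0.7, -0.4, -0.2]
grip_width: 1.001
t 50.4 at [522.5 355.4 234.3] yaw -5.13 g 1.001 F [-0.7 -0.4 -0.2] | turn -0.03 shift [0.915 0.012 3.708]
```

```bash
python3 -m jog '[[[1,0.5,0.01,0,0],[1,0.42,0,0,0],[1,0,0,0.5,0],[1,0,0,0.8,0],[1,0,0,0.8,0],[1,0,0,0.8,0],[1,0,0,0.5,0],[1,0,0,0.3,0],[1,0,0,0,0],[1,0,0,0,0]]]' 20
python3 go.py 486.2 358.9 86 -5
python3 -m jog '[[[0,0,0,0,0],[0,0,0,0,0],[0,0,0,0,0],[0,0,0,0,0],[0,0,0,0,0]]]' 20
python3 go.py 486.2 358.9 86 -5
python3 -m jog '[[[0,0,0,-0.2,0],[0,0,0,-0.5,0],[0,0,0,-0.7,0],[0,0,0,-0.8,0],[0,0,0,-0.8,0],[0,0,0,-0.5,0],[0,0,0,0,0]]]'
python3 go.py 558.1 -100.8 225 -5
```

```text
time: 51.65
position: [0.4857, 0.3614, 0.0874]
tool_rot: [0.137, 3.137, 0.002]
ft_force: [-0.3, 0.2, 1.2]
grip_width: 0.998
t 51.65 at [485.7 361.4  87.4] yaw -4.99 g 0.998 F [-0.3  0.2  1.2] | turn 0.0 shift [-0.017 -0.06   0.035]
time: 52.28
position: [0.485, 0.3607, 0.0863]
tool_rot: [0.137, 3.139, -0.0]
ft_force: [-0.2, -0.1, 1.4]
grip_width: 0.685
t 52.27 at [485.  360.7  86.3] yaw -4.99 g 0.685 F [-0.2 -0.1  1.4] | turn 0.0 shift [-0.033 -0.041  0.007]
time: 53.15
position: [0.4861, 0.3616, 0.2292]
tool_rot: [0.136, 3.135, 0.006]
ft_force: [-0.6, -0.4, -3.3]
grip_width: 0.686
t 53.15 at [486.1 361.6 229.2] yaw -4.98 g 0.686 F [-0.6 -0.4 -3.3] | turn 0.0 shift [ -2.801 -11.36    0.072]
```

```bash
python3 -m jog '[[[0,-0.1,-0.3,0,0],[0,-0.15,-0.6,0,0],[0,-0.2,-0.8,0,0],[0,-0.22,-0.9,0,0],[0,-0.22,-0.9,0,0],[0,-0.22,-0.9,0,0],[0,-0.22,-0.9,0,0],[0,-0.22,-0.9,0,0],[0,-0.22,-0.9,0,0],[0,-0.22,-0.9,0,0]]]'
python3 -m jog '[[[0,-0.22,-0.9,0,0],[0,-0.22,-0.9,0,0],[0,-0.22,-0.8,0,0],[0,-0.2,-0.6,0,0],[0,-0.1,-0.3,0,0],[0,0,0,0,0],[0,0,0,0,0]]]'
python3 go.py 558.1 -100.8 89 -5
```

```text
time: 54.4
position: [0.5354, 0.0314, 0.2254]
tool_rot: [-0.14, -3.137, 0.001]
ft_force: [1.6, -0.2, -3.0]
grip_width: 0.686
time: 55.28
position: [0.5623, -0.1064, 0.2259]
tool_rot: [-0.134, -3.138, -0.002]
ft_force: [0.2, 0.2, -2.6]
grip_width: 0.685
t 55.27 at [ 562.3 -106.4  225.9] yaw -4.9 g 0.685 F [ 0.2  0.2 -2.6] | turn 0.02 shift [0.114 0.127 3.422]
```

```bash
python3 -m jog '[[[0,0.11,0.13,0.2,0],[0,0,0,0.6,0],[0,0,0,0.7,0],[0,0,0,0.7,0],[0,0,0,0.5,0],[0,0,0,0.3,0],[0,0,0,0.2,0],[0,0,0,0.1,0],[0,0,0,0,0]]]'
python3 go.py 558.1 -100.8 88.7 -5
```

```text
time: 56.4
position: [0.5589, -0.1021, 0.0944]
tool_rot: [0.137, 3.138, 0.0]
ft_force: [-0.2, 0.2, -3.3]
grip_width: 0.684
t 56.4 at [ 558.9 -102.1   94.4] yaw -4.98 g 0.684 F [-0.2  0.2 -3.3] | turn 0.0 shift [0.022 0.031 0.143]
```

```bash
python3 -m jog '[[[0,0.02,0.03,0.05,0],[0,0,0,0.04,0],[0,0,0,0.03,0],[0,0,0,0.02,0],[0,0,0,0,0]]]'
python3 go.py 558.1 -100.8 88.7 -5
```

```text
time: 57.02
position: [0.5579, -0.1009, 0.0885]
tool_rot: [-0.137, -3.139, -0.0]
ft_force: [0.8, -0.4, -3.2]
grip_width: 0.686
t 57.02 at [ 557.9 -100.9   88.5] yaw -4.99 g 0.686 F [ 0.8 -0.4 -3.2] | turn 0.0 shift [-0.005  0.003 -0.005]
```

```bash
python3 -m jog '[[[0,0,0,0.03,0],[0,0,0,0,0]]]'
python3 -m jog '[[[1,0,0,0,0],[1,0,0,0,0],[1,0,0,0,0],[1,0,0,-0.1,0],[1,0,0,-0.6,0],[1,0,0,-0.9,0],[1,0,0,-0.9,0],[1,0,0,-0.9,0],[1,0,0,-0.4,0],[1,0,0,0,0]]]'
python3 go.py 388.8 362.5 235 -4
python3 -m jog '[[[1,0.1,0.4,0,-0.1],[1,0.2,0.7,0,-0.1],[1,0.3,0.85,0,0],[1,0.3,0.85,0,0],[1,0.3,0.85,0,0],[1,0.3,0.85,0,0],[1,0.3,0.85,0,0],[1,0.3,0.85,0,0],[1,0.3,0.85,0,0],[1,0.3,0.85,0,0]]]'
python3 -m jog '[[[1,0.3,0.85,0,0],[1,0.3,0.8,0,0],[1,0.2,0.5,0,0],[1,0,0,0,0],[1,0,0,0,0]]]'
python3 go.py 388.8 362.5 235 -4
```

```text
time: 57.28
position: [0.5584, -0.1011, 0.0882]
tool_rot: [0.137, 3.138, 0.0]
ft_force: [-2.6, -0.0, 4.5]
grip_width: 0.687
time: 58.52
position: [0.5584, -0.1009, 0.24]
tool_rot: [0.136, 3.137, 0.0]
ft_force: [0.1, -0.2, -0.3]
grip_width: 0.996
t 58.52 at [ 558.4 -100.9  240. ] yaw -4.98 g 0.996 F [ 0.1 -0.2 -0.3] | turn -0.2 shift [ 5.039 11.261  0.12 ]
time: 59.78
position: [0.4705, 0.2239, 0.2376]
tool_rot: [-0.106, -3.137, 0.002]
ft_force: [0.9, 0.3, 0.1]
grip_width: 0.996
time: 60.4
position: [0.4473, 0.3085, 0.239]
tool_rot: [-0.112, -3.14, 0.002]
ft_force: [-0.2, -1.0, -0.0]
grip_width: 1.003
t 60.4 at [447.3 308.5 239. ] yaw -4.08 g 1.003 F [-0.2 -1.  -0. ] | turn -0.02 shift [1.552 1.246 0.099]
```

```bash
python3 -m jog '[[[1,0.5,0.4,0,0],[1,0.6,0.5,0,0],[1,0.45,0.35,0,0],[1,0,0,0,0],[1,0,0,0,0]]]' 20
python3 go.py 388.8 362.5 85 -4
```

```text
time: 61.02
position: [0.39, 0.3624, 0.2395]
tool_rot: [0.114, 3.139, -0.001]
ft_force: [0.1, 0.1, 0.1]
grip_width: 1.0
t 61.02 at [390.  362.4 239.5] yaw -4.15 g 1.0 F [0.1 0.1 0.1] | turn -0.03 shift [3.400e-02 3.000e-03 3.863e+00]
```

```bash
python3 -m jog '[[[1,0.03,-0.02,0.5,0],[1,0,0,0.8,0],[1,0,0,0.8,0],[1,0,0,0.8,0],[1,0,0,0.6,0],[1,0,0,0.35,0],[1,0,0,0,0],[1,0,0,0,0]]]' 20
python3 go.py 388.8 362.5 85 -4
python3 -m jog '[[[0,0,0,0,0],[0,0,0,0,0],[0,0,0,0,0],[0,0,0,0,0],[0,0,0,0,0]]]' 20
python3 go.py 388.8 362.5 85 -4
python3 -m jog '[[[0,0,0,-0.2,0],[0,0,0,-0.5,0],[0,0,0,-0.7,0],[0,0,0,-0.8,0],[0,0,0,-0.8,0],[0,0,0,-0.6,0],[0,0,0,0,0]]]'
python3 go.py 495.8 -22.3 225 -6
```

```text
time: 62.02
position: [0.3881, 0.3638, 0.0865]
tool_rot: [0.11, 3.138, 0.002]
ft_force: [-0.6, 0.5, -0.5]
grip_width: 0.998
t 62.02 at [388.1 363.8  86.5] yaw -4.02 g 0.998 F [-0.6  0.5 -0.5] | turn -0.0 shift [-0.02  -0.031  0.037]
time: 62.65
position: [0.3872, 0.3634, 0.0855]
tool_rot: [0.109, 3.14, 0.0]
ft_force: [-0.4, -0.9, 1.6]
grip_width: 0.684
t 62.65 at [387.2 363.4  85.5] yaw -3.99 g 0.684 F [-0.4 -0.9  1.6] | turn 0.0 shift [-0.042 -0.02   0.013]
time: 63.52
position: [0.3878, 0.3642, 0.231]
tool_rot: [0.109, 3.138, 0.004]
ft_force: [0.8, 0.5, -5.0]
grip_width: 0.692
t 63.52 at [387.8 364.2 231. ] yaw -3.99 g 0.692 F [ 0.8  0.5 -5. ] | turn 0.4 shift [-3.695 -9.327  0.13 ]
```

```bash
python3 -m jog '[[[0,-0.15,-0.3,0,0.2],[0,-0.25,-0.6,0,0.2],[0,-0.3,-0.8,0,0],[0,-0.33,-0.85,0,0],[0,-0.33,-0.85,0,0],[0,-0.33,-0.85,0,0],[0,-0.33,-0.85,0,0],[0,-0.33,-0.85,0,0],[0,-0.33,-0.85,0,0],[0,-0.33,-0.85,0,0]]]'
python3 -m jog '[[[0,-0.33,-0.8,0,0],[0,-0.3,-0.6,0,0],[0,-0.1,-0.3,0,0],[0,0,0,0,0],[0,0,0,0,0]]]'
python3 go.py 494.6 -22.3 88 -6
```

```text
time: 64.78
position: [0.475, 0.0432, 0.2284]
tool_rot: [-0.169, -3.135, 0.001]
ft_force: [0.8, -0.3, -4.5]
grip_width: 0.687
time: 65.4
position: [0.4973, -0.0226, 0.229]
tool_rot: [-0.162, -3.137, -0.001]
ft_force: [0.1, 0.6, -3.2]
grip_width: 0.691
t 65.4 at [497.3 -22.6 229. ] yaw -5.91 g 0.691 F [ 0.1  0.6 -3.2] | turn 0.02 shift [ 6.400e-02 -1.000e-03  3.526e+00]
```

```bash
python3 -m jog '[[[0,0.06,0,0.2,0],[0,0,0,0.6,0],[0,0,0,0.7,0],[0,0,0,0.7,0],[0,0,0,0.5,0],[0,0,0,0.3,0],[0,0,0,0.2,0],[0,0,0,0.15,0],[0,0,0,0.05,0],[0,0,0,0,0]]]'
python3 go.py 494.6 -22.3 88 -6
```

```text
time: 66.65
position: [0.4956, -0.0235, 0.0936]
tool_rot: [0.164, 3.137, 0.0]
ft_force: [0.2, 0.0, -3.5]
grip_width: 0.69
t 66.65 at [495.6 -23.5  93.6] yaw -5.98 g 0.69 F [ 0.2  0.  -3.5] | turn 0.0 shift [0.029 0.028 0.141]
```

```bash
python3 -m jog '[[[0,0.02,0.03,0.05,0],[0,0,0,0.04,0],[0,0,0,0.03,0],[0,0,0,0.02,0],[0,0,0,0.02,0],[0,0,0,0,0]]]'
python3 go.py 494.6 -22.3 88 -6
```

```text
time: 67.4
position: [0.4948, -0.0223, 0.0875]
tool_rot: [-0.164, -3.137, -0.001]
ft_force: [-3.1, -0.6, 4.1]
grip_width: 0.688
t 67.4 at [494.8 -22.3  87.5] yaw -5.99 g 0.688 F [-3.1 -0.6  4.1] | turn 0.0 shift [ 0.005  0.001 -0.012]
```

Contact. Release, rise, move back towards the tray side, and do the final check.

```bash
python3 -m jog '[[[1,0,0,0,0],[1,0,0,0,0],[1,0,0,0,0],[1,0,0,-0.1,0],[1,0,0,-0.6,0],[1,0,0,-0.9,0],[1,0,0,-0.9,0],[1,0,0,-0.9,0],[1,0,0,-0.5,0],[1,0,0,0,0]]]'
python3 -m jog '[[[1,0.2,0.4,0,0],[1,0.2,0.7,0,0],[1,0.2,0.85,0,0],[1,0.2,0.85,0,0],[1,0.2,0.85,0,0],[1,0.2,0.85,0,0],[1,0.2,0.85,0,0],[1,0.2,0.85,0,0],[1,0.2,0.85,0,0],[1,0.2,0.7,0,0]]]'
python3 -m jog '[[[1,0.1,0.3,0,0],[1,0,0,0,0],[1,0,0,0,0],[1,0,0,0,0]]]'
python3 - <<'E'
from h import *
im,d,K,T=cam('top'); save(im[130:330,120:570],'t4.png')
W=cloud(d,K,T); W0=np.load('top0.npy')
def rect(sl,lo,hi,W):
    z=W[...,2]; m=np.zeros(z.shape,bool); m[sl]=True; m&=(z>lo)&(z<hi)
    n,l,st,_=cv2.connectedComponentsWithStats(m.astype(np.uint8)); i=1+np.argmax(st[1:,4]); P=W[l==i]
    c,s,a=cv2.minAreaRect((P[:,:2]*1000).astype(np.float32)); return np.round(c,1),np.round(s,1),round(a,1),np.median(P[:,2]).round(4)
S=np.s_
for n,sl,lo,hi in [('oblong',S[150:200,285:326],.09,.16),('square',S[185:235,318:362],.09,.16),('tube',S[150:205,358:402],.09,.16),('flat',S[215:260,285:320],.025,.04),('tape',S[220:262,355:396],.03,.045)]:
    print(n,rect(sl,lo,hi,W0),rect(sl,lo,hi,W))
print('low',rect(S[150:262,440:540],.08,.12,W),'scale',rect(S[150:262,430:545],.045,.06,W))
s=get_state(); print(s['time'],s['position'])
E
```

```text
time: 68.65
position: [0.4959, -0.0223, 0.2446]
tool_rot: [0.164, 3.134, 0.002]
ft_force: [-0.7, 0.4, -0.6]
grip_width: 0.999
time: 69.9
position: [0.4465, 0.2954, 0.2413]
tool_rot: [-0.163, -3.136, 0.002]
ft_force: [0.5, -0.7, -0.1]
grip_width: 1.003
time: 70.4
position: [0.4453, 0.3054, 0.2431]
tool_rot: [0.167, 3.137, 0.0]
ft_force: [-0.6, 0.0, -0.2]
grip_width: 1.0
oblong (array([573.8,  38.5]), array([66.3, 49.9]), 88.2, np.float64(0.1236)) (array([575.7,  37.5]), array([65.9, 51.1]), 87.9, np.float64(0.1236))
square (array([495.6, -21.6]), array([60.4, 60.7]), 84.0, np.float64(0.1386)) (array([495.8, -23.2]), array([60.4, 60.5]), 84.2, np.float64(0.1388))
tube (array([557.7, -99.9]), array([58.8, 60.3]), 86.3, np.float64(0.1341)) (array([ 558.8, -102.1]), array([60.2, 60.3]), 34.9, np.float64(0.1341))
flat (array([449.1,  60.8]), array([49.9, 69.7]), 81.5, np.float64(0.0327)) (array([449.3,  60.8]), array([50.1, 70.1]), 81.7, np.float64(0.0328))
tape (array([435.7, -99.9]), array([68.2, 68.2]), 23.7, np.float64(0.0383)) (array([ 435.7, -100. ]), array([68.3, 68.5]), 24.8, np.float64(0.0383))
low (array([ 499.7, -340.9]), array([58. , 56.3]), 86.3, np.float64(0.0977)) scale (array([ 500.1, -339.5]), array([190.8, 190.3]), 86.9, np.float64(0.0526))
70.45 [0.44524426 0.30567274 0.24316319]
```

View pics/t4.png

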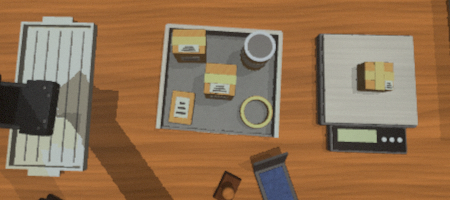

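The tall parcels are upright in the bin at (188,43), (260,47) and (220,82), all within about 2.5 mm of where they started. The packet is centred on the scale at (377,76), and the robot is clear.

```bash
python3 -c "
from bench import job; print(job.close_job())"
```

```text
the job is handed in; nothing more can be done
None
```

The job is done and handed in at about 70 s of the 141 s allowed. I stood the three tall parcels in the tray, set the low packet on the scale, then put the oblong carton, tube and square carton back in the bin.

My last check was a top-camera depth measurement just before handing in:

| Item | Result |
|---|---|
| Low packet | flat on the platform, about 1.5 mm from its centre |
| Oblong carton | upright, about 2 mm from its start, turned within 0.5° of its start |
| Square carton | upright, about 1.6 mm from its start, turned within 0.5° of its start |
| Round tube | upright, about 2.5 mm from its start |
| Flat packet and tape roll | unmoved (0.2 mm or less) |

The gripper was open, about 240 mm above the counter and off to the tray side, touching nothing. No check failed or disagreed. The top camera is calibrated to about 2 mm, so these offsets are near its limit. The job reports no verdict on hand-in.

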